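Offer a cast lever up to its pivot stand on the lab bench

ROBOT

A 6-joint arm with a two-finger parallel gripper is mounted at the origin on the work surface. World frame = base frame: x ahead of the robot, y to its left, z up, the work surface at z = 0. Lengths are in m, angles in rad, forces in N, time in s.
With the tool pointing down it reaches from about 0.25 to 0.725 m from the base axis. Payload 4 kg.
Tool frame: the origin (TCP) lies on the centre line of the jaws, within the pads' length; the fingertips stand 17 mm ahead of it and the grasp point (between the pads) lies 2 mm behind it; z points along the fingers, y is the line along which they close (so a half turn about z gives the same grasp; the last joint's range is limited). The gripper opens to 85 mm and grips with 20 to 120 N. Pads are 22 mm wide; open, the fingers measure 114 mm over their backs; the gripper's body (76 mm by 85 mm) begins 54 mm behind the grasp point. The pads swing forward as they close: fully open they stand 13 mm farther back than shut.
Start: joints at [1.243, 0.241, 0.005, 1.335, 0, 1.571], TCP at [0.161, 0.473, 0.248] pointing down, gripper open.
Joint ranges: [-2.72, 2.72], [-1.05, 1.87], [-1.09, 1.28], [-1.99, 2.15], [-1.42, 1.44], [-3.14, 3.14]. Speed limits (rad/s): [2.79, 2.79, 3.14, 3.14, 3.14, 3.14].

INTERFACE

Orientations are given as a unit quaternion [x, y, z, w].
In Python, from workcell import get_obs, imaging, order gives the robot as it stands.
- The arm moves only by the tool apply_moves, never from a script. Its argument "targets" is a list that holds one entry, the list of rows, each a list of 5 numbers: the shift along the world's x, y, z in units of 40 mm (1.0 is 40 mm), then the turn about the world's z in degrees, then the gripper command: -1 is shut, 1 is fully open, values between are in proportion. In form: [[[dx, dy, dz, turn, fingers], ...]]. A call has 1 to 8 rows; each row shifts and turns the commanded pose from where the row before left it; what a row does not reach is not made up. A row lasts 1/12 s, in which the tool goes at most 41.7 mm and 7.16 degrees, less where a joint would pass 70% of its speed; a pose out of reach is approached as far as the arm can. A call is refused whole if a number of a shift passes 1 or a number of a turn 7.16, either way. A call with a gripper value outside its range is refused whole. The fingers move at their own pace and stop on an object; the grip force is fixed at half the most. Time passes only in rows, so rows that do not move let the fingers close. It gives the time, the measured TCP pose, the force, the opening and the grip force at its end, in the units of the state.
- get_obs(): the state, without advancing time (a new reading comes with each control period).
- imaging.camera(name): name is "scene" or "top" or "wrist"; returns (picture, depth): 384x512x3 uint8, blue, green, red; 384x512 float32, m along the optical axis (not along the pixel's ray), 0 where there is no reading.
- imaging.get_calibration(name): a dict with "camera_matrix" (3x3 intrinsics, pixels), "eye" and "rotation" of the camera in the world; the wrist camera has in their place "hand_eye" (4x4, takes a point from camera to tool coordinates, whose origin is the TCP and whose axes are the flange's). Camera axes: x right, y down, z forward; pixel columns grow to the right and rows downward; lengths in m; the calibration is good to about 2 mm. A picture is of the moment at which its call begins: read the wrist's pose just before it. get_calibration takes no time and is no camera call.
- order.job_done(): hands the job in; it is judged then, once.
The state is a dict: "clock": time; "joint_pos": joint angles; "joint_vel": joint speeds; "tau": joint torques, N m; "eef_pos": TCP position; "tool_rot": TCP orientation; "ft_force": force on the tool from outside, world axes, zero at the start; "ft_torque": the same for the moment, N m; "grip_width": finger opening in m; "grasp_force": force on a finger pad.
Only numpy, scipy, OpenCV 4.12 (cv2) and the standard library are available. Lean on these libraries where they do the work, as an engineer would, in place of code of your own. Each camera call takes 0.05 s, during which the arm holds its last target. There are 200 camera calls.

TASK

Slide the pivot stand along the bench, without lifting it, from the square tape outline to the middle of the round one and let go of it. Then pick up the long cast lever by its balance point (not its middle) and finish while still holding it: level and still, with the lever's eye straight above the stand's pin and its underside about 30 mm clear of the pin's tip, ready to be lowered. Do not touch the stand with the lever, and leave the other things on the bench where they are.

Things in the scene. Friction and masses are not known exactly. Their poses are not given: they have to be found in the camera images.
- stand: pivot stand, loose on the bench, about 0.8 kg of dark steel: round base 84 mm across and 14 mm high, in its middle an upright column 32 mm across up to 55 mm above the bench, and on that a bright pin 10 mm across up to 72 mm. Origin: centre of the underside, z up. The column can be gripped from above.
- pin_tip (a point): centre of the top of the stand's pin, 72 mm above the stand's underside, on its axis
- round_mark: the goal outline: a flat ring of black tape on the bench, 100 mm inside and 112 mm outside diameter, with a small cross in its middle. Origin: its centre, on the bench. No thickness to speak of: things slide over it.
- square_mark: square outline of black tape on the bench, 112 mm outside, in which the stand is parked at the start (about in its middle). Origin: its centre. No thickness to speak of.
- lever: loose cast aluminium lever lying level, 0.4 to 0.6 kg, 246 mm long: at one end a round eye 40 mm across, 40 high, 18 mm bore; at the other a bigger solid round boss (no bore) 52 across, 46 high, 200 mm from the eye (axis to axis); between them a straight bar 18 mm wide, from 18 to 36 mm above the lever's underside. Origin: eye's axis, at its underside. x: along the bar to the boss, z up.
- lever_balance (a point): the lever's balance point (centre of mass), inside the bar, 132 mm from the eye's axis towards the boss and 23 mm above the lever's underside: about 30 mm past the middle of the lever towards the boss
- spool: bystander: small white fibre spool standing on its end, 72 mm across, 56 mm high; origin under its centre
- adapter: bystander: brass adapter standing up, 22 mm across, 30 mm high; origin under its centre
- jar: bystander: closed jar, 44 mm across, 60 mm high; origin under its centre
- meter: bystander: flat hand-held meter lying down, 80 x 140 x 28 mm (x, y, z); origin under its centre
- driver: bystander: screwdriver lying down, 170 mm long along its x
- link: bystander: small flat aluminium link with two equal ends, 108 mm long, 28 mm wide, 16 mm high; origin under its centre
- tray: bystander: fixed connector tray, 90 x 130 mm (x, y), 30 mm high; origin under its centre

How it is judged:
By the outcome, as a careful person would: the job done as asked, in the order asked, and still so for the second after the job is handed in, while the arm keeps its last pose, push and grip.
It also fails if it takes over 58 s, if anything falls off the work surface, if the arm or the gripper's body presses on something with over 40 N, if the wrist force passes 120 N, or if a joint passes its speed limit or range.

## Working session

There is one attempt and no reset: what is moved stays moved. The work goes in short steps, Python scripts to look and compute and a tool call to move; the robot and the scene stay as the last step left them, time stands still between calls to the robot, and variables do not carry over. Pictures are saved under pics/ and viewed, at most 13 in all, crops included, and the job is handed in when it is done.

Besides the shell and the picture viewer there is one more tool, called after "Call:" in YAML: its name, and indented under it one key for each argument. apply_moves: Moves the arm, as the interface text tells. Its arguments: {"type":"object","properties":{"targets":{"type":"array","items":{"type":"array","items":{"type":"array","items":{"type":"number"}}}}},"required":["targets"]}

```bash
mkdir -p pics; ls; python3 - <<'E'
from workcell import get_obs, imaging, order
import cv2, numpy as np
o=get_obs(); print(o)
for n in("top","scene"):
    im,d=imaging.camera(n); np.savez(f"pics/{n}0.npz",im=im,d=d); cv2.imwrite(f"pics/{n}0.png",im); c=imaging.get_calibration(n); print(n,c)
E
```

```text
pics
{'clock': 0.0, 'joint_pos': array([1.24296592e+00, 2.41434402e-01, 3.74289971e-03, 1.33519129e+00,
       9.61965883e-07, 1.57077015e+00]), 'joint_vel': array([-0.00065079,  0.00042797,  0.00108092,  0.00028431, -0.00013149,
       -0.00032195]), 'tau': array([-1.27151266e-03, -3.72316968e+01,  2.52408564e+01,  1.68781599e-02,
       -1.45733711e-04,  3.28993579e-06]), 'eef_pos': array([0.1608064 , 0.47281827, 0.24740934]), 'tool_rot': array([ 1.63169171e-01,  9.86597554e-01, -1.02916598e-03, -1.70724579e-04]), 'ft_force': array([ 0.10969492, -0.30084462,  0.35150461]), 'ft_torque': array([-0.02848505, -0.0375796 ,  0.04605215]), 'grasp_force': 0.0, 'grip_width': 0.08543978918523075}
top {'camera_matrix': array([[352.03544363,   0.        , 258.12761455],
       [  0.        , 352.03544363, 192.41324496],
       [  0.        ,   0.        ,   1.        ]]), 'eye': array([ 0.47513838, -0.02043169,  1.04418218]), 'rotation': array([ 0.70956069, -0.7034089 ,  0.03346004, -0.02489916])}
scene {'camera_matrix': array([[445.48983528,   0.        , 255.87293221],
       [  0.        , 445.48983528, 188.51527195],
       [  0.        ,   0.        ,   1.        ]]), 'eye': array([ 1.22655789, -0.66775446,  0.72532336]), 'rotation': array([ 0.81643263,  0.34098396, -0.18712073, -0.42679448])}
```

View pics/top0.png

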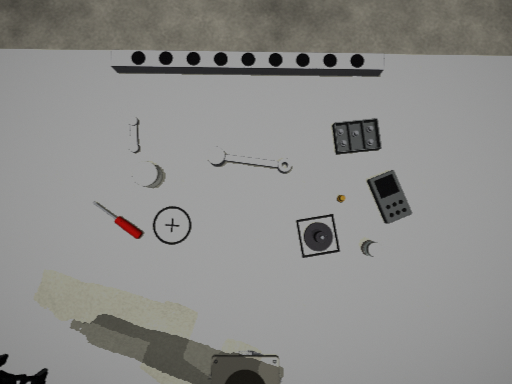

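View pics/scene0.png

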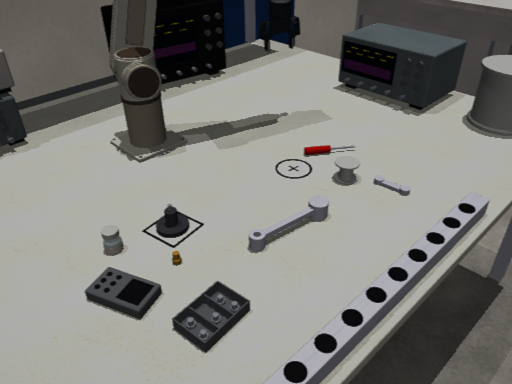

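The top view shows the ring at about (172,225), the square and stand at about (318,236), the lever's boss at (217,156) and its eye at (285,166). The scene view agrees. Next I'll work out positions.

```bash
cat > h.py <<'E'
import numpy as np, cv2
from scipy.spatial.transform import Rotation as R
from workcell import get_obs, imaging
def cam(n,o=None):
    c=imaging.get_calibration(n); K=c["camera_matrix"]
    if n!="wrist": return K,np.array(c["eye"]),R.from_quat(c["rotation"]).as_matrix()
    T=np.eye(4);T[:3,:3]=R.from_quat(o["tool_rot"]).as_matrix();T[:3,3]=o["eef_pos"];T=T@c["hand_eye"]
    return K,T[:3,3],T[:3,:3]
def ray(C,uv,z):
    K,e,M=C; d=M@np.linalg.solve(K,[uv[0],uv[1],1]); return e+d*(z-e[2])/d[2]
def proj(C,p):
    K,e,M=C; q=K@(M.T@(np.array(p)-e)); return q[:2]/q[2]
E
python3 - <<'E'
from h import *
f=np.load("pics/top0.npz");im,d=f["im"],f["d"];C=cam("top");g=cv2.cvtColor(im,6)
def comps(box,th,z,inv=True):
    x0,y0,x1,y1=box; s=g[y0:y1,x0:x1]; m=((s<th) if inv else (s>th)).astype(np.uint8)
    cs,_=cv2.findContours(m,cv2.RETR_LIST,cv2.CHAIN_APPROX_NONE)
    for c in cs:
        if len(c)<12: continue
        (u,v),(w,h),a=cv2.minAreaRect(c); u+=x0;v+=y0; print(len(c),round(u,1),round(v,1),round(w,1),round(h,1),round(a),ray(C,(u,v),z).round(4))
print("ring");comps((145,200,200,250),90,0)
print("sq");comps((290,208,345,264),90,0)
for n,uv,z in(("boss",(217,156),.046),("eye",(285,166),.04),("pin",(319.5,237),.072),("spool",(150,174),.056),("jar",(371,248),.06),("adapter",(341,198),.03),("link",(134,136),.016)): print(n,ray(C,uv,z).round(3))
a=im[195:275,280:400];b=im[130:190,200:320]
cv2.imwrite("pics/c1.png",np.vstack([cv2.resize(a,None,fx=5,fy=5,interpolation=2)[:320],cv2.resize(b,None,fx=5,fy=5,interpolation=2)[:270]]))
E
```

```text
ring
33 171.8 224.8 9.2 8.5 45 [0.4637 0.2209 0.    ]
99 171.5 225.0 35.0 34.0 0 [0.463  0.2216 0.    ]
106 171.5 225.0 37.5 37.5 45 [0.463  0.2216 0.    ]
sq
12 322.0 237.0 4.0 4.0 90 [ 0.4313 -0.2224  0.    ]
79 317.8 236.2 28.3 27.6 45 [ 0.4334 -0.2098  0.    ]
134 317.3 235.4 36.1 36.1 80 [ 0.4358 -0.2086  0.    ]
145 317.5 235.5 38.3 37.6 81 [ 0.4356 -0.2091  0.    ]
boss [0.661 0.087 0.046]
eye [ 0.635 -0.109  0.04 ]
pin [ 0.434 -0.202  0.072]
spool [0.606 0.273 0.056]
jar [ 0.404 -0.347  0.06 ]
adapter [ 0.545 -0.272  0.03 ]
link [0.724 0.336 0.016]
```

View pics/c1.png

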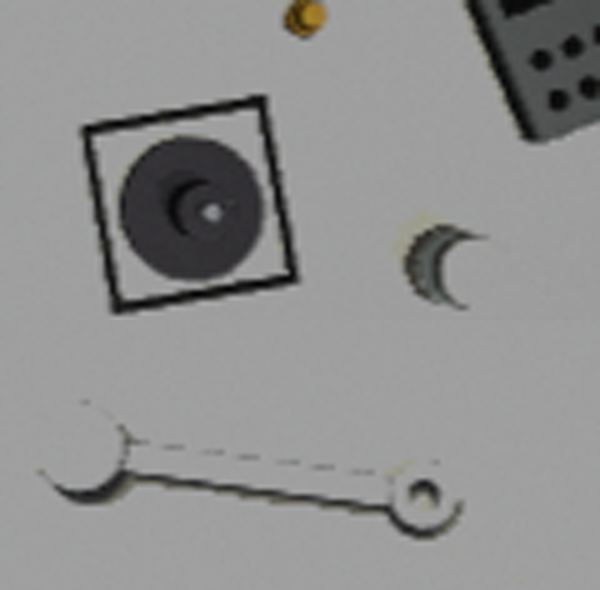

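The crop shows the pin at about (322,237) in the full picture, the lever's bore at about (284.6,165) and its boss at the left end. Estimated positions are the stand at (0.434,-0.208), the ring at (0.463,0.222) and the lever pointing at about 82°. I'll move above the stand and turn the closing axis to about -7.5°, square to the lever.

Call:
apply_moves:
  targets:
    - [[0.284,-0.709,0,-3.28,1],[0.284,-0.709,0,-3.28,1],[0.284,-0.709,0,-3.28,1],[0.284,-0.709,0,-3.28,1],[0.284,-0.709,0,-3.28,1],[0.284,-0.709,0,-3.28,1],[0.284,-0.709,0,-3.28,1],[0.284,-0.709,0,-3.28,1]]

```text
clock: 0.77
eef_pos: [0.2518, 0.2449, 0.248]
tool_rot: [0.384, 0.923, -0.0, -0.0]
ft_force: [0.9, -0.4, -0.8]
grip_width: 0.0852
grasp_force: 0.0
```

Call:
apply_moves:
  targets:
    - [[0.284,-0.709,0,-3.28,1],[0.284,-0.709,0,-3.28,1],[0.284,-0.709,0,-3.28,1],[0.284,-0.709,0,-3.28,1],[0.284,-0.709,0,-3.28,1],[0.284,-0.709,0,-3.28,1],[0.284,-0.709,0,-3.28,1],[0.284,-0.709,0,-3.28,1]]

```text
clock: 1.43
eef_pos: [0.3427, 0.0181, 0.2482]
tool_rot: [0.584, 0.812, 0.0, -0.0]
ft_force: [0.6, 1.1, -0.4]
grip_width: 0.0855
grasp_force: 0.0
```

Call:
apply_moves:
  targets:
    - [[0.284,-0.709,0,-3.28,1],[0.284,-0.709,0,-3.28,1],[0.284,-0.709,0,-3.28,1],[0.284,-0.709,0,-3.28,1],[0.284,-0.709,0,-3.28,1],[0.284,-0.709,0,-3.28,1],[0.284,-0.709,0,-3.28,1],[0.284,-0.709,0,-3.28,1]]

```text
clock: 2.1
eef_pos: [0.4336, -0.2087, 0.2478]
tool_rot: [0.753, 0.658, -0.0, -0.001]
ft_force: [1.0, 0.4, 1.1]
grip_width: 0.0856
grasp_force: 0.0
```

```bash
python3 - <<'E'
from h import *
o=get_obs(); print(o["clock"],o["eef_pos"],R.from_quat(o["tool_rot"]).as_matrix().round(3).tolist(),o["joint_pos"].round(2))
im,d=imaging.camera("wrist"); cv2.imwrite("pics/w1.png",im)
C=cam("wrist",o); print(C[1],C[2].round(2).tolist()); print(proj(C,[.434,-.208,.072]),proj(C,[.434,-.208,.055]),proj(C,[.434,-.208,.014]))
T=cam("top"); print([ray(T,(317.8,236.2),.014),ray(T,(322.4,237.2),.072)])
E
```

```text
2.1 [ 0.43358095 -0.20871495  0.24778882] [[0.134, 0.991, -0.001], [0.991, -0.134, 0.001], [0.0, -0.001, -1.0]] [-0.45  0.2  -0.04  1.32  0.    1.26]
[ 0.44358109 -0.13222129  0.37380489] [[0.99, -0.13, -0.04], [-0.13, -0.95, -0.3], [-0.0, 0.3, -0.95]]
[259.1925989  176.67883473] [259.16283504 172.35263627] [259.10190174 163.49593574]
[array([ 0.4340687 , -0.20743309,  0.014     ]), array([ 0.43374816, -0.20955966,  0.072     ])]
```

View pics/w1.png

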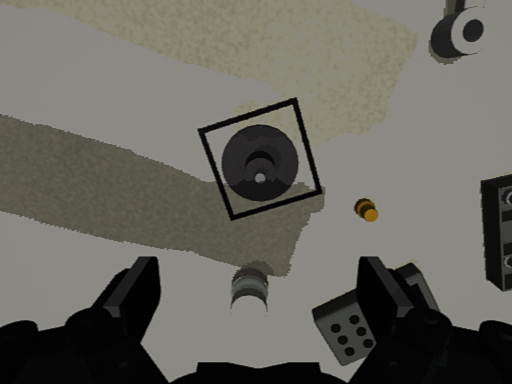

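The wrist view puts the pin at (260,178) against a predicted (259,177), so the stand is under the gripper to about 1 mm. I'll descend and grip the column.

Call:
apply_moves:
  targets:
    - [[0,0,-0.75,0,1],[0,0,-0.75,0,1],[0,0,-0.75,0,1],[0,0,-0.75,0,1],[0,0,-0.75,0,1],[0,0,-0.6,0,1],[0,0,-0.5,0,1],[0,0,-0.3,0,1]]

```text
clock: 2.82
eef_pos: [0.4316, -0.2061, 0.0395]
tool_rot: [0.752, 0.659, -0.001, -0.002]
ft_force: [0.9, 0.2, 0.3]
grip_width: 0.0852
grasp_force: 0.0
```

Call:
apply_moves:
  targets:
    - [[0,0,0,0,-1],[0,0,0,0,-1],[0,0,0,0,-1],[0,0,0,0,-1],[0,0,0,0,-1],[0,0,0,0,-1],[0,0,0,0,-1],[0,0,0,0,-1]]

```text
clock: 3.48
eef_pos: [0.435, -0.2078, 0.0438]
tool_rot: [0.752, 0.659, 0.001, 0.002]
ft_force: [-0.2, 1.2, 7.4]
grip_width: 0.0301
grasp_force: 59.6
```

Call:
apply_moves:
  targets:
    - [[0.01,0.15,0,0,-1],[0.02,0.3,0,0,-1],[0.025,0.35,0,0,-1],[0.025,0.35,0,0,-1],[0.025,0.35,0,0,-1],[0.025,0.35,0,0,-1],[0.025,0.35,0,0,-1],[0.025,0.35,0,0,-1]]

```text
clock: 4.15
eef_pos: [0.4424, -0.1074, 0.0439]
tool_rot: [0.752, 0.659, -0.001, 0.004]
ft_force: [-0.3, -7.4, 6.5]
grip_width: 0.0303
grasp_force: 59.8
```

Call:
apply_moves:
  targets:
    - [[0.025,0.35,0,0,-1],[0.025,0.35,0,0,-1],[0.025,0.35,0,0,-1],[0.025,0.35,0,0,-1],[0.025,0.35,0,0,-1],[0.025,0.35,0,0,-1],[0.025,0.35,0,0,-1],[0.025,0.35,0,0,-1]]

```text
clock: 4.82
eef_pos: [0.4503, 0.0047, 0.0438]
tool_rot: [0.752, 0.659, -0.001, 0.004]
ft_force: [0.2, -8.7, 7.6]
grip_width: 0.0307
grasp_force: 60.1
```

Call:
apply_moves:
  targets:
    - [[0.02,0.35,0,0,-1],[0.02,0.35,0,0,-1],[0.02,0.35,0,0,-1],[0.02,0.35,0,0,-1],[0.02,0.35,0,0,-1],[0.02,0.35,0,0,-1],[0.02,0.35,0,0,-1],[0.02,0.35,0,0,-1]]

```text
clock: 5.48
eef_pos: [0.4563, 0.1164, 0.0438]
tool_rot: [0.753, 0.658, -0.001, 0.004]
ft_force: [-0.7, -10.8, 10.2]
grip_width: 0.0303
grasp_force: 60.2
```

Call:
apply_moves:
  targets:
    - [[0.02,0.35,0,0,-1],[0.02,0.35,0,0,-1],[0.02,0.35,0,0,-1],[0.02,0.35,0,0,-1],[0.02,0.35,0,0,-1],[0.02,0.2,0,0,-1],[0,0,0,0,-1],[0,0,0,0,-1]]

```text
clock: 6.15
eef_pos: [0.4611, 0.1965, 0.0439]
tool_rot: [0.752, 0.659, 0.001, 0.002]
ft_force: [-1.0, -2.9, 8.8]
grip_width: 0.0306
grasp_force: 60.2
```

```bash
python3 - <<'E'
from h import *
o=get_obs(); print(o["clock"],o["eef_pos"],o["ft_force"])
a,_=imaging.camera("wrist");b,_=imaging.camera("top");cv2.imwrite("pics/w2.png",a); c=cv2.resize(b[190:260,135:210],(400,384),interpolation=2); cv2.imwrite("pics/wt2.png",np.hstack([a[:, 112:512],c]))
E
```

```text
6.15 [0.46105519 0.19648692 0.04386078] [-0.95467283 -2.92219253  8.7903201 ]
```

View pics/wt2.png

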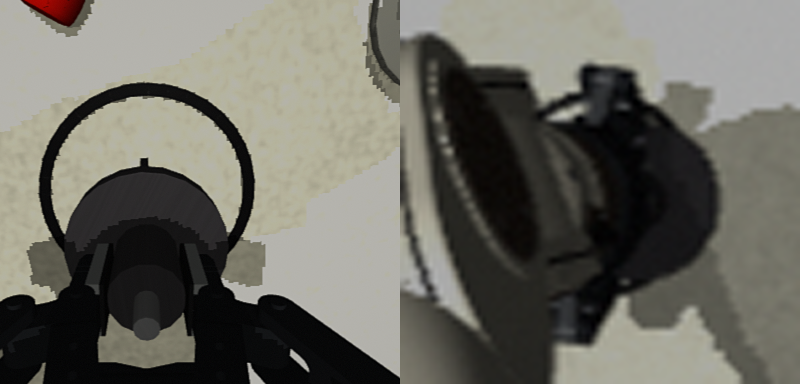

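The left crop (wrist view) shows the ring around the base, which still sits about 25 mm short of the middle. The driver and spool are clear. I'll finish the slide and then measure the ring and base edges.

Call:
apply_moves:
  targets:
    - [[0.01,0.15,0,0,-1],[0.02,0.2,0,0,-1],[0.02,0.2,0,0,-1],[0,0.08,0,0,-1],[0,0,0,0,-1],[0,0,0,0,-1]]

```text
clock: 6.75
eef_pos: [0.4629, 0.2201, 0.0439]
tool_rot: [0.752, 0.659, -0.0, 0.002]
ft_force: [-0.4, -6.9, 10.2]
grip_width: 0.0307
grasp_force: 60.3
```

```bash
cat > ring.py <<'E'
from h import *
from scipy.optimize import least_squares
import sys
o=get_obs(); print(o["clock"],o["eef_pos"],o["ft_force"])
a,_=imaging.camera("wrist");cv2.imwrite(sys.argv[1],a); C=cam("wrist",o)
hsv=cv2.cvtColor(a,cv2.COLOR_BGR2GRAY).astype(int)
c0=np.array([.463,.2216])
def edge(c,z,r0,r1,sign,angs):
    P=[]
    for t in angs:
        rs=np.arange(r0,r1,.0004); uv=np.array([proj(C,[c[0]+r*np.cos(t),c[1]+r*np.sin(t),z]) for r in rs])
        v=cv2.remap(a.mean(2).astype(np.float32),uv[:,:1].astype(np.float32),uv[:,1:].astype(np.float32),1).ravel()
        g=np.diff(v)*sign; i=g.argmax()
        if g[i]>3: P.append([c[0]+rs[i]*np.cos(t),c[1]+rs[i]*np.sin(t)])
    P=np.array(P); f=least_squares(lambda p:np.hypot(*(P-p[:2]).T)-p[2],[*c,(r0+r1)/2],loss="soft_l1",f_scale=.001)
    print(len(P),f.x.round(4),np.abs(f.fun).mean().round(5)); return f.x
T=np.radians(np.arange(20,165,4))
edge(c0,0,.051,.062,1,T)   # ring outer
edge(c0,0,.044,.054,-1,T)   # ring inner
if len(sys.argv)<3: edge(np.array(o["eef_pos"][:2]),.014,.036,.0475,1,T)   # base rim
E
python3 ring.py pics/w3.png
```

```text
6.75 [0.46293735 0.22013288 0.04386251] [-0.41693065 -6.92209887 10.17727689]
37 [0.4641 0.2203 0.0561] 0.00017
37 [0.4642 0.2194 0.0505] 0.00029
37 [0.4626 0.223  0.0396] 0.00026
```

View pics/w3.png

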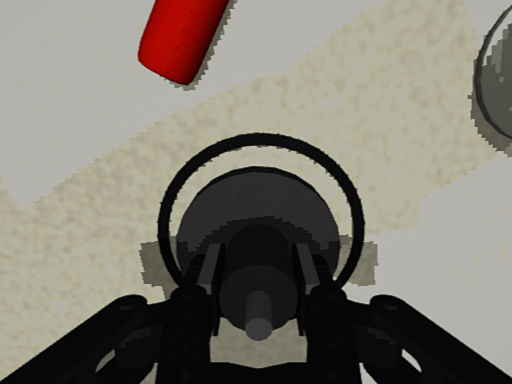

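The picture shows the base inside the ring, close to centred in x. The visible far edge of the base is its bottom rim, so I'll refit it on z=0 with a fixed radius.

```bash
cat >> ring.py <<'E'
T=np.radians(np.arange(40,141,4)); P=[]
c=np.array(o["eef_pos"][:2]); g=a.mean(2).astype(np.float32)
for t in T:
    rs=np.arange(.034,.0475,.0003); uv=np.array([proj(C,[c[0]+r*np.cos(t),c[1]+r*np.sin(t),0]) for r in rs]).astype(np.float32)
    d=np.diff(cv2.remap(g,uv[:,:1],uv[:,1:],1).ravel()); i=d.argmax(); P.append(c+rs[i]*np.array([np.cos(t),np.sin(t)]))
P=np.array(P); f=least_squares(lambda p:np.hypot(*(P-p).T)-.042,c,loss="soft_l1",f_scale=.001); print("base z0",f.x.round(4),np.abs(f.fun).mean())
E
python3 ring.py pics/w3b.png
```

```text
6.8 [0.4629141  0.22010238 0.04382027] [-0.22672059 -7.43646911 10.77484344]
37 [0.4642 0.2203 0.0561] 0.00018
37 [0.4641 0.2194 0.0505] 0.00029
37 [0.4626 0.223  0.0396] 0.00027
base z0 [0.4621 0.2178] 0.00012339832601451585
```

The base needs to go about 2 mm further in both x and y.

Call:
apply_moves:
  targets:
    - [[0.05,0.06,0,0,-1],[0,0,0,0,-1],[0,0,0,0,-1]]

```text
clock: 7.1
eef_pos: [0.4633, 0.2209, 0.0438]
tool_rot: [0.753, 0.658, -0.002, 0.003]
ft_force: [-5.0, -11.0, 14.9]
grip_width: 0.0304
grasp_force: 60.9
```

```bash
python3 ring.py pics/w4.png
```

```text
7.1 [0.46325069 0.22088031 0.04377732] [ -4.95390314 -10.99141333  14.85873498]
37 [0.4641 0.2202 0.0562] 0.00015
37 [0.4641 0.2194 0.0504] 0.00027
37 [0.463  0.2239 0.0396] 0.00025
base z0 [0.4623 0.2186] 0.0001349891640153853
```

Call:
apply_moves:
  targets:
    - [[0.05,0.03,0,0,-1],[0,0,0,0,-1],[0,0,0,0,-1]]

```text
clock: 7.4
eef_pos: [0.4637, 0.2214, 0.0439]
tool_rot: [0.753, 0.658, -0.004, 0.002]
ft_force: [-8.6, -13.0, 20.4]
grip_width: 0.0305
grasp_force: 61.5
```

```bash
python3 ring.py pics/w5.png
```

```text
7.4 [0.46368109 0.22137739 0.04385008] [ -8.62327291 -12.98046839  20.41866731]
37 [0.4642 0.2202 0.0561] 0.00016
37 [0.4642 0.2195 0.0504] 0.0002
37 [0.4633 0.2244 0.0395] 0.00024
base z0 [0.4628 0.219 ] 0.00014740888147272526
```

That's within about 1.5 mm, so I'll release, rise and check.

Call:
apply_moves:
  targets:
    - [[0,0,0,0,-0.2],[0,0,0,0,0],[0,0,0,0,0.3],[0,0,0,0,0.6],[0,0,0,0,1],[0,0,0,0,1],[0,0,0,0,1],[0,0,0,0,1]]

```text
clock: 8.12
eef_pos: [0.466, 0.2256, 0.0421]
tool_rot: [0.752, 0.659, -0.0, -0.0]
ft_force: [-0.5, 0.1, 0.2]
grip_width: 0.0856
grasp_force: 0.0
```

Call:
apply_moves:
  targets:
    - [[0,0,0.3,0,1],[0,0,0.6,0,1],[0,0,0.75,0,1],[0,0,0.75,0,1],[0,0,0.75,0,1],[0,0,0.75,0,1],[0,0,0.75,0,1],[0,0,0.5,0,1]]

```text
clock: 8.78
eef_pos: [0.4667, 0.2259, 0.2516]
tool_rot: [0.752, 0.659, 0.002, 0.001]
ft_force: [0.1, 0.4, 0.2]
grip_width: 0.0853
grasp_force: 0.0
```

```bash
python3 ring.py pics/w6.png
```

```text
8.7833 [0.46673426 0.22592272 0.25157533] [0.06383965 0.39068317 0.2483166 ]
37 [0.464  0.2205 0.056 ] 0.00028
37 [0.464  0.2192 0.0508] 0.00029
37 [0.4635 0.2227 0.0404] 0.00018
base z0 [0.4628 0.2196] 0.0001996682176054057
```

View pics/w6.png

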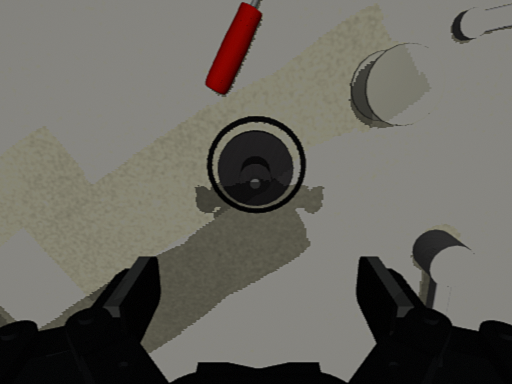

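The picture shows the base centred in the ring with the pin at (255,183), about 1 mm off the middle. Next I'll move over the lever.

Call:
apply_moves:
  targets:
    - [[0.58,-0.6,0,0,1],[0.58,-0.6,0,0,1],[0.58,-0.6,0,0,1],[0.58,-0.6,0,0,1],[0.58,-0.6,0,0,1],[0.58,-0.6,0,0,1],[0.58,-0.6,0,0,1],[0.58,-0.6,0,0,1]]

```text
clock: 9.5
eef_pos: [0.6524, 0.0322, 0.2478]
tool_rot: [0.752, 0.659, -0.0, -0.0]
ft_force: [1.0, 1.1, 0.4]
grip_width: 0.0855
grasp_force: 0.0
```

Call:
apply_moves:
  targets:
    - [[0,-0.35,-0.5,0,1],[0,0,-0.5,0,1],[0,0,0,0,1],[0,0,0,0,1]]

```text
clock: 9.83
eef_pos: [0.6505, 0.0194, 0.2064]
tool_rot: [0.752, 0.659, -0.002, -0.002]
ft_force: [-0.5, 0.0, 0.2]
grip_width: 0.0856
grasp_force: 0.0
```

```bash
python3 - <<'E'
from h import *
o=get_obs(); print(o["clock"],o["eef_pos"],R.from_quat(o["tool_rot"]).as_matrix().round(4)[:,1],o["joint_pos"].round(2))
a,d=imaging.camera("wrist"); C=cam("wrist",o); np.savez("pics/w7.npz",a=a,d=d)
K,e,M=C; v,u=np.mgrid[:384,:512]; r=np.stack([(u-K[0,2])/K[0,0],(v-K[1,2])/K[1,1],np.ones_like(u)],-1)*d[...,None]
W=r@M.T+e; z=W[...,2]; ok=(d>0)
for n,lo,hi in(("bar",.031,.0375),("boss",.0425,.052)):
    m=ok&(z>lo)&(z<hi)&(W[...,0]>.56)&(W[...,0]<.72)&(W[...,1]>-.15)&(W[...,1]<.13)
    p=W[m][:,:2]; (c,s,an)=cv2.minAreaRect(p.astype(np.float32)); print(n,len(p),p.mean(0).round(4),np.round(c,4),np.round(s,4),an)
b=a.copy()
for p in([.652,.020,.036],[.635,-.109,.04],[.661,.087,.046]): cv2.circle(b,tuple(int(x) for x in proj(C,p)),3,(0,0,255),1)
cv2.imwrite("pics/w7.png",b)
E
```

```text
9.8333 [0.65046485 0.0193581  0.2064322 ] [ 0.9914 -0.1309 -0.0044] [0.03 0.57 0.39 1.4  0.   1.73]
bar 3057 [ 0.6521 -0.0112] [ 0.6557 -0.0268] [0.184  0.0395] 79.05292510986328
boss 3252 [0.6649 0.0912] [0.6649 0.0907] [0.0508 0.051 ] 70.72154235839844
```

View pics/w7.png

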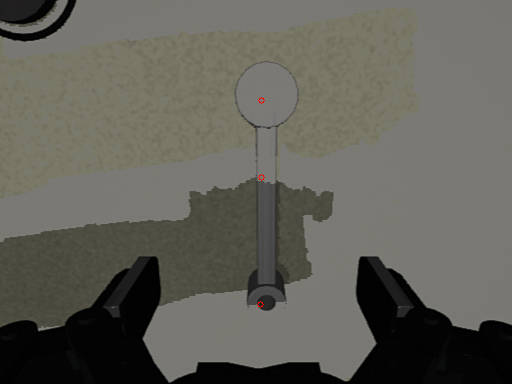

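The wrist view shows the boss at (267,95), the bar along column 266 and the eye's bore at about (265,302), a few pixels right of my marks.

```bash
python3 - <<'E'
from h import *
o=get_obs();C=cam("wrist",o); 
f=np.load("pics/w7.npz");d=f["d"];K,e,M=C
b=ray(C,(267,95),.046); E=ray(C,(266,302),.04); print("boss",b,"eye",E,np.hypot(*(b-E)[:2]))
v,u=np.mgrid[:384,:512]; W=(np.stack([(u-K[0,2])/K[0,0],(v-K[1,2])/K[1,1],np.ones_like(u)],-1)*d[...,None])@M.T+e
z=W[...,2]; m=(d>0)&(z>.031)&(z<.041)&(W[...,1]>-.06)&(W[...,1]<.055)&(abs(W[...,0]-.655)<.03); p=W[m]
l=cv2.fitLine(p[:,:2].astype(np.float32),cv2.DIST_L2,0,.01,.01).ravel(); print("bar",l, p[:,2].mean(), np.degrees(np.arctan2(l[1],l[0])))
dr=np.array(b-E)[:2]; dr/=np.hypot(*dr); print(np.degrees(np.arctan2(dr[1],dr[0])),"bal from boss",b[:2]-.068*dr,"from eye",E[:2]+.132*dr)
y=R.from_quat(o["tool_rot"]).as_matrix()[:,1]; print("closing",np.degrees(np.arctan2(y[1],y[0])))
o2=o
# pin from w6 : eef pose then
T=R.from_quat([.752,.659,.002,.001]); o2=dict(o,eef_pos=np.array([.46673,.22592,.25158]),tool_rot=T.as_quat()); print("pin",ray(cam("wrist",o2),(255,183.3),.072))
E
```

```text
boss [0.6672066  0.09114553 0.046     ] eye [ 0.64195993 -0.10774153  0.04      ] 0.2004830603546233
bar [1.2606885e-01 9.9202150e-01 6.5494657e-01 9.0565172e-04] 0.0379834988039581 82.757515
82.76558123302827 bal from boss [0.65864341 0.02368686] from eye [0.65858258 0.02320765]
closing -7.482454203934189
pin [0.46325843 0.21998671 0.072     ]
```

Call:
apply_moves:
  targets:
    - [[0.17,0.1,-0.5,0,1],[0,0,-0.6,0,1],[0,0,-0.6,0,1],[0,0,-0.6,0,1],[0,0,-0.5,0,1],[0,0,0,0,1],[0,0,0,0,1]]

```text
clock: 10.47
eef_pos: [0.6582, 0.0244, 0.0969]
tool_rot: [0.751, 0.66, -0.0, -0.0]
ft_force: [-0.4, 0.7, 0.8]
grip_width: 0.0853
grasp_force: 0.0
```

```bash
python3 - <<'E'
from h import *
o=get_obs(); print(o["eef_pos"],o["joint_pos"].round(3))
a,d=imaging.camera("wrist"); C=cam("wrist",o)
cv2.imwrite("pics/w8.png",a)
for p in([.6575,.0235,.036],[.6645,.0910,.046]): print(proj(C,p))
E
```

```text
[0.6582354  0.02441153 0.09688937] [0.037 0.646 0.234 1.159 0.    1.738]
[257.89846074 226.92630949]
[254.4273661  110.70175875]
```

View pics/w8.png

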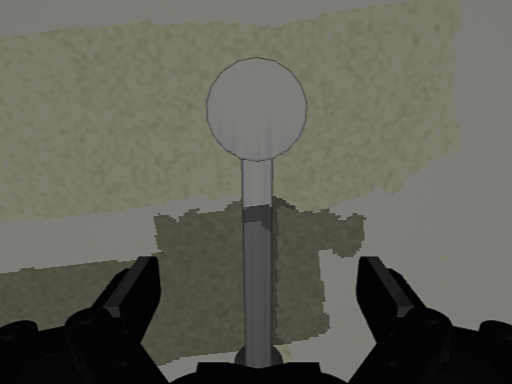

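The boss is at (257,109), which puts the balance point at (0.657,0.0244) with the TCP right above it. I'll go down and grip.

Call:
apply_moves:
  targets:
    - [[-0.02,0,-0.5,0,1],[0,0,-0.5,0,1],[0,0,-0.5,0,1],[0,0,-0.3,0,1],[0,0,0,0,1],[0,0,0,0,1]]

```text
clock: 11.02
eef_pos: [0.6583, 0.0237, 0.0255]
tool_rot: [0.752, 0.659, 0.0, 0.0]
ft_force: [0.2, 0.1, 0.4]
grip_width: 0.0855
grasp_force: 0.0
```

Call:
apply_moves:
  targets:
    - [[0,0,0,0,0],[0,0,0,0,-0.5],[0,0,0,0,-1],[0,0,0,0,-1],[0,0,0,0,-1],[0,0,0,0,-1],[0,0,0,0,-1],[0,0,0,0,-1]]

```text
clock: 11.68
eef_pos: [0.6579, 0.0236, 0.025]
tool_rot: [0.752, 0.659, 0.0, 0.0]
ft_force: [-1.4, 0.3, 4.6]
grip_width: 0.017
grasp_force: 60.3
```

Call:
apply_moves:
  targets:
    - [[0,0,0.15,0,-1],[0,0,0.3,0,-1],[0,0,0.5,0,-1],[0,0,0.6,0,-1],[0,0,0.6,0,-1],[0,0,0.6,0,-1],[0,0,0.4,0,-1],[0,0,0.2,0,-1]]

```text
clock: 12.35
eef_pos: [0.6587, 0.0236, 0.1617]
tool_rot: [0.752, 0.659, 0.002, 0.001]
ft_force: [-0.4, 1.1, -4.0]
grip_width: 0.0169
grasp_force: 59.3
```

Call:
apply_moves:
  targets:
    - [[0,0,0.1,0,-1],[0,0,0,0,-1],[0,0,0,0,-1],[0,0,0,0,-1]]

```text
clock: 12.68
eef_pos: [0.6565, 0.0235, 0.1603]
tool_rot: [0.752, 0.659, -0.001, -0.001]
ft_force: [-0.1, 0.1, -4.6]
grip_width: 0.0169
grasp_force: 59.3
```

```bash
cat > lev.py <<'E'
from h import *
import sys
o=get_obs(); print(o["clock"],o["eef_pos"],o["tool_rot"].round(4),o["ft_force"].round(1),o["ft_torque"].round(2),o["grip_width"])
t=o["eef_pos"]; L=np.array([.126,.992])
for n in("wrist","top","scene"):
    a,d=imaging.camera(n); np.savez(f"pics/{sys.argv[1]}_{n}.npz",a=a,d=d); cv2.imwrite(f"pics/{sys.argv[1]}_{n}.png",a)
    K,e,M=cam(n,o); v,u=np.mgrid[:384,:512]
    W=(np.stack([(u-K[0,2])/K[0,0],(v-K[1,2])/K[1,1],np.ones_like(u)],-1)*d[...,None])@M.T+e
    q=W[...,:2]-t[:2]; s=q@L; w=q@[L[1],-L[0]]
    for nm,lo,hi,wd in(("boss",.045,.093,.025),("bossbar",.015,.04,.007),("eyebar",-.11,-.02,.007),("eye",-.151,-.113,.018)):
        m=(d>0)&(s>lo)&(s<hi)&(abs(w)<wd)&(abs(W[...,2]-t[2])<.06)
        if m.sum()>15:
            p=W[m]; zt=np.percentile(p[:,2],90); k=abs(p[:,2]-zt)<.004; A=np.c_[s[m][k],np.ones(k.sum())]; f=np.linalg.lstsq(A,p[k,2],rcond=None)[0]
            print(n,nm,k.sum(),"z",np.median(p[k,2]).round(4),"slope",f[0].round(3),"s",np.percentile(s[m][k],[1,99]).round(4),"w",w[m][k].mean().round(4))
E
python3 lev.py L1
```

```text
12.6833 [0.65650822 0.02351024 0.16029408] [ 0.7518  0.6593 -0.0014 -0.0012] [-0.1  0.1 -4.6] [-0.02  0.01  0.03] 0.016888762191007912
wrist boss 21811 z 0.1816 slope -0.002 s [0.046  0.0914] w -0.0004
wrist bossbar 2322 z 0.1717 slope -0.001 s [0.0153 0.0392] w 0.0
wrist eyebar 939 z 0.1716 slope 0.002 s [-0.0347 -0.0201] w -0.0
top eyebar 103 z 0.1714 slope 0.006 s [-0.1094 -0.0529] w 0.0001
top eye 137 z 0.175 slope -0.004 s [-0.1498 -0.1143] w -0.0012
scene boss 78 z 0.1809 slope 0.03 s [0.049  0.0909] w 0.0129
scene eyebar 136 z 0.1713 slope 0.0 s [-0.1089 -0.0206] w 0.0007
scene eye 117 z 0.1753 slope -0.003 s [-0.1509 -0.117 ] w 0.0005
```

The lever is level: the undersides implied by boss, bar and eye all agree at 0.135 m, and the torque is near zero. I'll carry it to the stand at this height.

Call:
apply_moves:
  targets:
    - [[-0.07,0.13,0,0,-1],[-0.15,0.27,0,0,-1],[-0.22,0.41,0,0,-1],[-0.28,0.51,0,0,-1],[-0.28,0.51,0,0,-1],[-0.28,0.51,0,0,-1],[-0.28,0.51,0,0,-1],[-0.28,0.51,0,0,-1]]

```text
clock: 13.5
eef_pos: [0.5825, 0.1598, 0.1624]
tool_rot: [0.752, 0.66, 0.0, -0.0]
ft_force: [1.2, 0.3, -4.0]
grip_width: 0.0169
grasp_force: 59.2
```

Call:
apply_moves:
  targets:
    - [[-0.28,0.51,0,0,-1],[-0.28,0.51,0,0,-1],[-0.28,0.51,0,0,-1],[-0.28,0.51,0,0,-1],[-0.28,0.51,0,0,-1],[-0.28,0.51,0,0,-1],[-0.28,0.51,0,0,-1],[-0.28,0.51,0,0,-1]]

```text
clock: 14.17
eef_pos: [0.4926, 0.3228, 0.1625]
tool_rot: [0.752, 0.66, 0.0, -0.0]
ft_force: [0.0, 0.3, -3.7]
grip_width: 0.017
grasp_force: 59.2
```

Call:
apply_moves:
  targets:
    - [[-0.22,0.41,0,0,-1],[-0.15,0.27,0,0,-1],[-0.06,0.11,0,0,-1],[0,0,0,0,-1],[0,0,0,0,-1],[0,0,0,0,-1]]

```text
clock: 14.67
eef_pos: [0.4776, 0.3519, 0.1623]
tool_rot: [0.752, 0.659, -0.0, 0.0]
ft_force: [-0.8, -0.6, -3.6]
grip_width: 0.0173
grasp_force: 59.2
```

```bash
python3 lev.py L2; python3 -c "
import cv2,numpy as np
from h import *
a=cv2.imread('pics/L2_top.png');b=cv2.imread('pics/L2_scene.png')
u,v=map(int,proj(cam('top'),[.463,.22,.1]));x,y=map(int,proj(cam('scene'),[.463,.22,.1]));print(u,v,x,y)
cv2.imwrite('pics/v2.png',np.hstack([cv2.resize(a[max(v-40,0):v+40,u-40:u+40],(400,400),interpolation=2),cv2.resize(b[y-40:y+40,x-40:x+40],(400,400),interpolation=2)]))"
```

```text
14.6667 [0.47764768 0.3518518  0.16230108] [ 7.523e-01  6.589e-01 -1.000e-04  3.000e-04] [-0.8 -0.6 -3.6] [-0.03 -0.01 -0.02] 0.01726615534864132
wrist boss 21806 z 0.1837 slope -0.002 s [0.046  0.0914] w -0.0004
wrist bossbar 2324 z 0.1737 slope 0.002 s [0.0152 0.0393] w 0.0
wrist eyebar 944 z 0.1737 slope -0.0 s [-0.0342 -0.0202] w -0.0
top eyebar 191 z 0.1733 slope -0.005 s [-0.109  -0.0215] w 0.0001
top eye 141 z 0.1772 slope 0.004 s [-0.1508 -0.1154] w -0.0009
scene boss 47 z 0.1831 slope 0.037 s [0.0458 0.0904] w 0.0124
scene eyebar 61 z 0.1733 slope 0.0 s [-0.1072 -0.0226] w 0.0006
scene eye 65 z 0.1768 slope 0.009 s [-0.1507 -0.1144] w 0.001
163 225 294 139
```

View pics/v2.png

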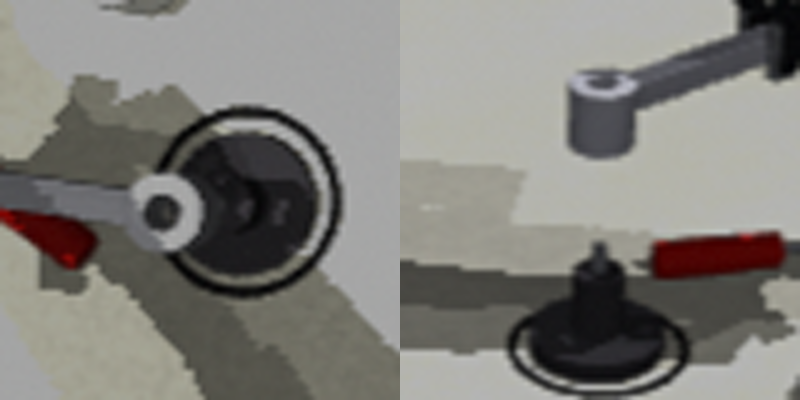

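The left crop (top view) shows the eye's top at crop (166,212) and the pin tip at about (245,208). In the right crop (scene view) they are at (602,86) and (599,245). The stand still sits centred in its ring. I'll cast these rays.

```bash
python3 - <<'E'
from h import *
T,S=cam("top"),cam("scene"); t=np.array([.47765,.35185])
a=cv2.imread("pics/L2_top.png").astype(int)
for n,C,e,p in(("top",T,(155.9,227.0),(171.6,226.2)),("scene",S,(294.0,115.8),(293.4,147.6))):
    E=ray(C,e,.1772);P=ray(C,p,.072); print(n,"eye",E.round(4),"pin",P.round(4),"diff",(P-E)[:2].round(4))
print("eye from grasp",t-.1315*np.array([.126,.992]))
E
```

```text
top eye [0.4599 0.2184 0.1772] pin [0.4605 0.2045 0.072 ] diff [ 0.0007 -0.0138]
scene eye [0.4637 0.2152 0.1772] pin [0.4626 0.219  0.072 ] diff [-0.001   0.0038]
eye from grasp [0.461081 0.221402]
```

The blob I took for the pin in the top view is not the pin, because the eye hides it there. I'll lower to working height and refine with two same-camera comparisons. The wrist camera gives the boss, and so the eye, against the pin it measured earlier. The scene camera gives eye against pin directly.

Call:
apply_moves:
  targets:
    - [[0.03,-0.02,-0.2,0,-1],[0,0,-0.3,0,-1],[0,0,-0.25,0,-1],[0,0,-0.12,0,-1],[0,0,0,0,-1],[0,0,0,0,-1],[0,0,0,0,-1],[0,0,0,0,-1]]

```text
clock: 15.48
eef_pos: [0.4789, 0.3523, 0.1282]
tool_rot: [0.752, 0.659, 0.001, 0.0]
ft_force: [-0.3, 0.4, -4.5]
grip_width: 0.0169
grasp_force: 59.2
```

```bash
cat > fin.py <<'E'
import sys; sys.argv=[0,sys.argv[1]]
exec(open("lev.py").read())
f=np.load(f"pics/{sys.argv[1]}_wrist.npz");d=f["d"];C=cam("wrist",o);K,e,M=C
v,u=np.mgrid[:384,:512];W=(np.stack([(u-K[0,2])/K[0,0],(v-K[1,2])/K[1,1],np.ones_like(u)],-1)*d[...,None])@M.T+e
m=(d>0)&(abs(W[...,2]-t[2]-.0214)<.003)
cs,_=cv2.findContours(m.astype(np.uint8),0,1); c=max(cs,key=cv2.contourArea); (x,y),s2,an=cv2.fitEllipse(c)
b=ray(C,(x,y),t[2]+.0214)[:2]
mb=(d>0)&(abs(W[...,2]-t[2]-.0114)<.004)&(abs((W[...,:2]-t[:2])@L)<.045)&(abs((W[...,:2]-t[:2])@[L[1],-L[0]])<.02)
l=cv2.fitLine(W[mb][:,:2].astype(np.float32),cv2.DIST_L2,0,.01,.01).ravel(); l*=np.sign(l[1])
bp=l[2:]; n=np.array([-l[1],l[0]]); print("boss",b,s2,"offset from bar line",(b-bp)@n,"ang",np.degrees(np.arctan2(l[1],l[0])))
E=b-.2*l[:2]; print("eye via boss",E.round(4),"err to pin",(np.array([.4631,.2198])-E).round(4))
a=cv2.imread(f"pics/{sys.argv[1]}_scene.png"); x,y=map(int,proj(cam("scene"),[.463,.22,.1])); print("crop",x-30,y-30)
cv2.imwrite(f"pics/v_{sys.argv[1]}.png",cv2.resize(a[y-30:y+30,x-30:x+30],(600,600),interpolation=cv2.INTER_CUBIC))
E
python3 fin.py L3
```

```text
15.4833 [0.47885963 0.35227555 0.12820904] [7.518e-01 6.594e-01 7.000e-04 1.000e-04] [-0.3  0.4 -4.5] [ 0.01 -0.05  0.04] 0.01692528764793858
wrist boss 21791 z 0.1497 slope -0.001 s [0.046  0.0914] w -0.0005
wrist bossbar 2322 z 0.1397 slope 0.002 s [0.0152 0.0391] w 0.0
wrist eyebar 945 z 0.1396 slope 0.003 s [-0.0345 -0.0202] w -0.0
top eyebar 181 z 0.1392 slope 0.004 s [-0.1093 -0.0216] w -0.0
top eye 131 z 0.1429 slope 0.016 s [-0.1503 -0.1158] w 0.0003
scene boss 43 z 0.1495 slope 0.025 s [0.046  0.0893] w 0.0136
scene eyebar 70 z 0.1388 slope 0.002 s [-0.1077 -0.0207] w 0.0008
scene eye 60 z 0.1423 slope 0.013 s [-0.1501 -0.116 ] w -0.0001
boss [0.48701508 0.42118212] (166.1168670654297, 169.6990509033203) offset from bar line 5.97257474444033e-05 ang 82.708244
eye via boss [0.4616 0.2228] err to pin [ 0.0015 -0.003 ]
crop 264 109
```

View pics/v_L3.png

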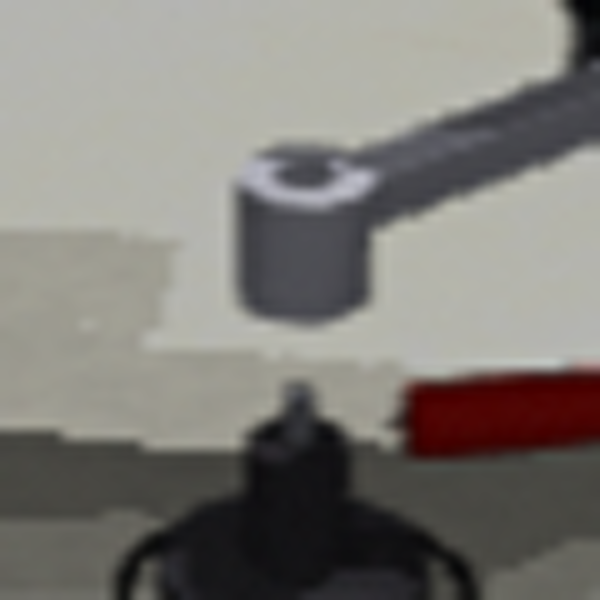

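In the scene crop the eye's cylinder is centred at x≈305 and the pin and column at x≈298, so the eye is slightly too far right. The wrist estimate gives an error of (+1.5,-3.0) mm, which agrees. I'll correct that and the last 1.5 mm of height.

Call:
apply_moves:
  targets:
    - [[0.03,-0.07,-0.04,0,-1],[0,0,0,0,-1],[0,0,0,0,-1],[0,0,0,0,-1],[0,0,0,0,-1],[0,0,0,0,-1]]

```text
clock: 16.13
eef_pos: [0.4796, 0.3492, 0.1259]
tool_rot: [0.752, 0.659, -0.0, -0.0]
ft_force: [-0.8, 0.2, -3.3]
grip_width: 0.0175
grasp_force: 59.2
```

```bash
python3 fin.py L4 | grep -v scene; python3 - <<'E'
from h import *
S=cam("scene")
for z in (.142,.102,.072,.055): print(z,proj(S,[.463,.22,z]))
g=cv2.imread("pics/L4_scene.png").mean(2)
for r in (131,134,136,151,158,162): print(r,g[r,282:306].astype(int))
E
```

```text
16.1333 [0.47960882 0.3491707  0.12588852] [ 0.7518  0.6593 -0.     -0.    ] [-0.8  0.2 -3.3] [-0.02 -0.05 -0.01] 0.017468908517098355
wrist boss 21814 z 0.1473 slope -0.001 s [0.046  0.0914] w -0.0005
wrist bossbar 2324 z 0.1373 slope 0.0 s [0.0153 0.0392] w 0.0
wrist eyebar 933 z 0.1372 slope 0.001 s [-0.0343 -0.0202] w -0.0
top eyebar 171 z 0.1371 slope -0.004 s [-0.1091 -0.0203] w -0.0001
top eye 124 z 0.1412 slope -0.002 s [-0.1503 -0.1148] w -0.0005
boss [0.48779463 0.41809987] (166.126708984375, 169.69100952148438) offset from bar line 7.573996852883874e-05 ang 82.6831
eye via boss [0.4623 0.2197] err to pin [0.0008 0.0001]
crop 264 109
0.142 [294.52411041 126.35498841]
0.102 [294.05478642 138.61126902]
0.072 [293.71326904 147.5299115 ]
0.055 [293.52358188 152.48354516]
131 [179 179 179 179 158 101  65  68  76  80  84  88  88  89  87  79  73  69
  64  68  71  83 113 133]
134 [171 179 179 179 158 102  66  70  76  79  79  81  81  81  80  78  73  73
 123 168 178 178 178 177]
136 [178 178 178 179 158 103  67  70  77  78  79  80  80  80  80  77  70  70
 122 167 177 177 177 177]
151 [150 151 151 152 153 155 151 117  68  37  38  51  50  38  41  74 128 152
 150 117  82  65  38  23]
158 [69 68 67 67 55 47 31 16 17 19 19 20 19 18 18 18 30 48 63 68 68 69 70 71]
162 [23 23 23 23 23 21 15 15 17 19 19 19 20 19 18 16 16 15 19 17 17 18 17 16]
```

Wrist and scene both put the eye within about 1 mm of the pin axis. One last nudge, then settle, check and hand in.

Call:
apply_moves:
  targets:
    - [[0.025,0.01,0.01,0,-1],[0,0,0,0,-1],[0,0,0,0,-1],[0,0,0,0,-1],[0,0,0,0,-1],[0,0,0,0,-1],[0,0,0,0,-1],[0,0,0,0,-1]]

```text
clock: 16.95
eef_pos: [0.4806, 0.3495, 0.1263]
tool_rot: [0.752, 0.659, -0.0, -0.0]
ft_force: [-0.2, -0.2, -3.9]
grip_width: 0.0169
grasp_force: 59.2
```

```bash
python3 fin.py L5 | grep -E "eye via|wrist|top eye"; python3 -c "
from workcell import order,get_obs
print(abs(get_obs()['joint_vel']).max()); print(order.job_done())"
```

```text
wrist boss 21808 z 0.1477 slope -0.001 s [0.0459 0.0914] w -0.0005
wrist bossbar 2325 z 0.1377 slope 0.001 s [0.0153 0.0391] w 0.0
wrist eyebar 945 z 0.1377 slope 0.008 s [-0.0345 -0.0201] w -0.0
top eyebar 181 z 0.1373 slope -0.001 s [-0.1083 -0.0207] w -0.0001
top eye 131 z 0.1415 slope -0.004 s [-0.1501 -0.1152] w -0.0007
eye via boss [0.4633 0.2201] err to pin [-0.0002 -0.0003]
0.0026553924879796037
the job is handed in; nothing more can be done
None
```

Job handed in at about 17 s (verdict not shown): the stand was slid to about 1 mm from the ring's centre and let go, and the lever is held still and level by its balance point, its eye within about 1 mm of straight above the pin and its underside about 30 mm clear of the tip.

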